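# Find the balanced rotor on the knife edge

## Robot

A 6-joint arm with a two-finger parallel gripper is mounted at the origin on the work surface. World frame = base frame: x ahead of the robot, y to its left, z up, the work surface at z = 0. Lengths are in m, angles in rad, forces in N, time in s.
With the tool pointing down it reaches from about 0.375 to 0.9 m from the base axis. Payload 3.1 kg.
Tool frame: the origin (TCP) lies at the very end of the fingers, on their centre line; the grasp point (between the pads) lies 19 mm behind it; x points along the fingers, z is the direction in which the jaws open and shut, and the axes are right-handed (so a half turn about x gives the same grasp; the last joint's range is limited). The gripper opens to 87 mm and grips with 3 to 60 N. Pads are 19 mm wide; open, the fingers measure 117 mm over their backs; the gripper's body (75 mm by 190 mm) begins 51 mm behind the grasp point.
Start: joints at [-1.379, 0.527, 1.433, -0, 1.181, -0.178], TCP at [0.226, -0.582, 0.223] pointing down, gripper open.
Joint ranges: [-3.08, 3.08], [-0.75, 2.2], [0.22, 2.44], [-1.43, 4.57], [0, 2.65], [-2.85, 2.85]. Speed limits (rad/s): [2.79, 2.79, 3.14, 3.14, 3.14, 3.14].

## Interface

Orientations are given as a unit quaternion [x, y, z, w].
In Python, from rig import get_obs, vision, hand_in gives the robot as it stands. The module is installed in compiled form; this text tells all that it offers.
- The arm moves only by the tool step_arm, never from a script. Its arguments are lists of equal length, an entry for each row: "slide": the shift along the world's x, y, z scaled (see below), a list of three; "turn": the turn, a rotation vector about the world's x, y, z scaled (see below), a list of three. In form: {"slide": [[dx, dy, dz], ...], "turn": [[wx, wy, wz], ...]}. A call has 1 to 12 rows; each row is the pose to reach, as a shift and turn from the pose commanded when the call began, turning the shorter way round; what a row does not reach only later rows make up. The controller multiplies each number of a shift by 0.1 m and each number of a turn by 2 pi rad. A row lasts 1/10 s, in which the tool goes at most 50 mm and 8.59 degrees, less where a joint would pass 70% of its speed; a pose out of reach is approached as far as the arm can. A call with a number of a shift or a turn outside -1 to 1 is refused whole. A call with a gripper value outside its range is refused whole. "jaw" is the opening, from 0 (shut) to 1 (fully open), set as the call begins (left out, the last holds). The fingers move at their own pace and stop on an object; "newtons" is the grip in N (left out, the last holds). Time passes only in rows, so rows that repeat a pose let the fingers close. It gives the time, the measured TCP pose, the force and the opening at its end, in the units of the state.
- get_obs(): the state, without advancing time (a new reading comes with each control period).
- vision.camera(name): name is "side" or "top"; returns a dict with "image" (480x640x3 uint8, red, green, blue), "depth" (480x640 float32, m along the optical axis (not along the pixel's ray), 0 where there is no reading), "mtx" (3x3 intrinsics, pixels), "T" (4x4, takes a point from camera to world coordinates). Camera axes: x right, y down, z forward; pixel columns grow to the right and rows downward; lengths in m; the calibration is good to about 2 mm. A picture is of the moment at which its call begins.
- hand_in(): hands the job in, once; it reports no verdict.
Trained networks look in a picture, given as the dict that the camera call returned (one of the last four; its "shot" number tells which), for a name from the list of things; names that differ only in an ending like _2 or _b are one class to them, and where a whole thing is asked for, a point or a joint stands for the part that bears it (a point fixed in the world has none). Each returns a list of dicts, best first, with "p" (0 to 1); they miss things now and then, are a little off and sometimes report something else, mostly with a low value. They report only what shows in the picture. A call takes as long as a camera call. They do not tell look-alikes from the thing itself.
- vision.silhouettes(picture, thing): "mask" (480x640 bool, what is visible of it) and "centre" ([column, row] in pixels, amid what is visible of it).
- vision.spot_point(picture, thing): "centre" ([column, row] in pixels: a listed point, or the origin of a listed thing).
The state is a dict: "time": time; "q": joint angles; "joint_velocities": joint speeds; "joint_torque": joint torques, N m; "position": TCP position; "tool_rot": TCP orientation; "ft_force": force on the tool from outside, world axes, zero at the start; "moment": the same for the moment, N m; "grip_width": finger opening in m.
Only numpy, scipy, OpenCV 4.12 (cv2) and the standard library are available. Lean on these libraries where they do the work, as an engineer would, in place of code of your own. Each camera call takes 0.05 s, during which the arm holds its last target.

## Task

Three look-alike two-cup centrifuge rotors stand on the bench, and only one of them is balanced. Try them on the knife-edge stand: leave the one that stays level sitting there by its notch, bar square across the edge, and gently put the two that dip at one end into the grey reject tray, both standing on its floor. Do not disturb the other things on the bench.

Things in the scene. Friction and masses are not known exactly. Their poses are not given: they have to be found in the camera images.
- rotor_a: rotor: flat bare-aluminium bar 190 mm long (x axis), 32 wide (y), 12 thick; under it 65 mm either side of the middle hangs a closed cup (47 across, 46 deep), over each cup a black cap. Origin: middle, level with the cups' bottoms, z up; bar underside 44, bar top 56, cap tops 63 mm above it. Bar is bare for 40 mm either side of the middle: grip there across its width. 0.40 to 0.54 kg.
- rotor_b: rotor exactly like rotor_a in size and look. Rotors start standing on their cups on the bench, bars within 0.2 rad of world x, middles of neighbours 85 mm or more apart. Two of the three hide an end about 55 g heavier (or lighter) than the other, either end; which two differs from start to start and cannot be seen.
- rotor_c: rotor exactly like rotor_a in size and look; any of the three may be the balanced one
- rotor_a_notch (a point): apex of the V notch under the middle of rotor_a's bar, 44 mm above its origin; the notch runs across the bar, opens downward at 90 degrees and is about 10 mm deep, so it centres itself on the edge
- rotor_b_notch (a point): apex of the V notch under the middle of rotor_b's bar, 44 mm above its origin; the notch runs across the bar, opens downward at 90 degrees and is about 10 mm deep, so it centres itself on the edge
- rotor_c_notch (a point): apex of the V notch under the middle of rotor_c's bar, 44 mm above its origin; the notch runs across the bar, opens downward at 90 degrees and is about 10 mm deep, so it centres itself on the edge
- stand: fixed balancing stand: steel base plate 210 (x) by 90 (y) by 12 mm; in its middle a post 18 by 26 mm, 52 mm high, and on it an upright blade 3 mm thick and 26 mm wide (along y) whose top is the knife edge, 75 mm above the bench. Origin: centre of the underside. The edge runs along its y axis, so a rotor's bar lies along its x axis. z up.
- edge (a point): middle of the knife edge, axes as the stand's, 75 mm above the bench. A rotor hung level by its notch has its origin 31 mm above the bench, 44 mm below the edge. Let go, a balanced rotor rocks and settles within 0.08 rad of level in about 2 s; an off-balance one dips within 1 s until a cup rests on the base plate, about 0.25 rad from level, its notch still on the edge.
- tray: fixed open reject tray of grey plastic, 250 (x) by 190 (y) mm outside, walls 5 mm thick and 18 mm high, floor 5 mm thick. Origin: centre of the underside. Two rotors fit side by side with their bars along its x axis, middles about 42 mm to either side of the centre line
- reagent: bystander: amber bottle 60 mm across, 120 mm tall; origin at the centre of its underside
- objective: bystander: steel microscope objective standing up, 40 mm across, 56 mm tall; origin at the centre of its underside
- slide_box: bystander: flat blue box 90 by 170 by 35 mm; origin at the centre of its underside
- jar: bystander: small glass jar with a white cap, 52 mm across, 60 mm tall; origin at the centre of its underside
- beaker: bystander: clear beaker 64 mm across, 75 mm tall; origin at the centre of its underside
- driver: bystander: screwdriver lying on the bench beyond the tray, some 200 mm long; origin on its length
Mind the look-alikes: they are no part of the job. What is shaped like the rotor_a but yellow is not meant.

How it is judged:
By the outcome, as a careful person would: the job done as asked, in the order asked, and still so for the second after the job is handed in, with the robot touching nothing.
It also fails if it takes over 72 s, if anything falls off the work surface, if the arm or the gripper's body presses on something with over 40 N, if the wrist force passes 120 N, or if a joint passes its speed limit or range.

## Working session

There is one attempt and no reset: what is moved stays moved. The work goes in short steps, Python scripts to look and compute and a tool call to move; the robot and the scene stay as the last step left them, time stands still between calls to the robot, and variables do not carry over. Pictures are saved under pics/ and viewed, and the job is handed in when it is done.

Besides the shell and the picture viewer there is one more tool, called after "Emit:" as name(argument=value, ...) on one line, values as JSON. step_arm: Moves the arm, as the interface text tells. Its arguments: {"type":"object","properties":{"slide":{"type":"array"},"turn":{"type":"array"},"jaw":{"type":"number"},"newtons":{"type":"number"}},"required":["slide","turn"]}

```bash
mkdir -p pics; python3 - <<'E'
from rig import get_obs, vision
import cv2, numpy as np, pickle
o=get_obs(); print(o)
for n in ["top","side"]:
    p=vision.camera(n); cv2.imwrite(f"pics/{n}0.png",p["image"][:,:,::-1]); print(n,p["mtx"],p["T"])
    pickle.dump(p,open(f"{n}0.pkl","wb"))
    for t in ["rotor_a","stand","tray","edge"]:
        try: print(t,[(d["p"],d["centre"]) for d in vision.spot_point(p,t)])
        except Exception as e: print(t,e)
E
```

```text
{'time': 0.0, 'q': array([-1.37850843e+00,  5.28477132e-01,  1.43392433e+00,  4.21206430e-06,
        1.18137699e+00, -1.78504983e-01]), 'joint_velocities': array([ 0.00035369,  0.00123099, -0.0002973 ,  0.00117688,  0.00177121,
       -0.00143714]), 'joint_torque': array([-9.14145476e-04, -4.40045786e+01, -1.76592797e+01,  6.34071068e-02,
        5.82780212e-02, -1.70462590e-04]), 'position': array([ 0.22635347, -0.5817766 ,  0.22155789]), 'tool_rot': array([ 0.39980741,  0.58414829, -0.3987201 ,  0.58304982]), 'ft_force': array([-0.26158465, -0.32312962,  0.14443767]), 'moment': array([0.01613468, 0.01542544, 0.04618031]), 'grip_width': 0.08710572631596898}
top [[444.00389941   0.         322.92331741]
 [  0.         444.00389941 243.24167285]
 [  0.           0.           1.        ]] [[ 0.0157484  -0.9713334   0.2371991   0.3341242 ]
 [-0.99986731 -0.01431041  0.00778303  0.10740533]
 [-0.0041655  -0.2372902  -0.97142988  1.15820521]
 [ 0.          0.          0.          1.        ]]
rotor_a [(0.98, [299.9, 284.6]), (0.93, [152.7, 289.0]), (0.89, [215.9, 285.1]), (0.84, [258.6, 261.8])]
stand [(0.62, [373.0, 273.0])]
tray [(0.88, [487.5, 295.2])]
edge [(0.9, [375.2, 270.2])]
side [[547.44774288   0.         325.91905274]
 [  0.         547.44774288 237.7733101 ]
 [  0.           0.           1.        ]] [[-0.80072854 -0.42118225  0.42595695  0.0325294 ]
 [-0.5986347   0.58837467 -0.54355474  0.80499407]
 [-0.02168667 -0.6902324  -0.72326269  1.00561759]
 [ 0.          0.          0.          1.        ]]
rotor_a [(0.88, [283.4, 311.6]), (0.84, [276.4, 359.0]), (0.67, [336.3, 294.9]), (0.56, [223.0, 430.4])]
stand [(0.76, [369.5, 236.6])]
tray [(0.82, [440.7, 182.2])]
edge [(0.56, [370.1, 219.6]), (0.47, [283.5, 310.2])]
```

View pics/top0.png

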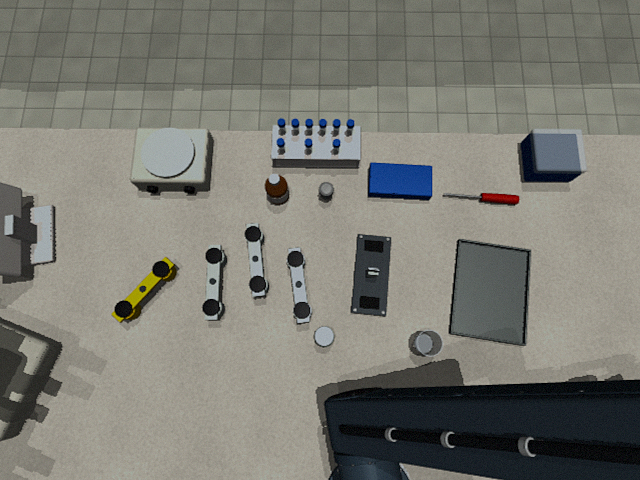

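View pics/side0.png

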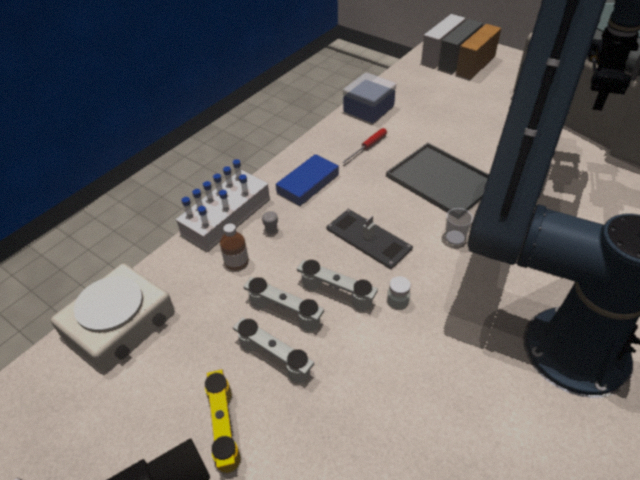

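The top view shows three silver rotors at about (214,283), (256,262) and (299,286), with the yellow look-alike at (145,290). The stand is at (372,273) and the tray at (490,293). Next I'll measure them.

```bash
cat > h.py <<'E'
import numpy as np, cv2, pickle
def cloud(p):
    d=p["depth"]; K=p["mtx"]; v,u=np.mgrid[0:480,0:640]
    P=np.stack([(u-K[0,2])/K[0,0]*d,(v-K[1,2])/K[1,1]*d,d],-1)
    return P@p["T"][:3,:3].T+p["T"][:3,3]
def ray(p,c,z):
    K=p["mtx"];r=p["T"][:3,:3]@np.array([(c[0]-K[0,2])/K[0,0],(c[1]-K[1,2])/K[1,1],1]);o=p["T"][:3,3]
    return o+r*(z-o[2])/r[2]
def caps(p,zr=(0.03,0.12)):
    # dark blobs at height zr (black caps)
    W=cloud(p);g=p["image"].max(2)
    m=((g<60)&(W[...,2]>zr[0])&(W[...,2]<zr[1])&(p["depth"]>0)).astype(np.uint8)
    n,l,s,c=cv2.connectedComponentsWithStats(m)
    out=[]
    for i in range(1,n):
        if s[i,4]>60:
            out.append((c[i],s[i,4],np.median(W[l==i],0)))
    return out
E
python3 - <<'E'
from h import *
for n in ["top","side"]:
    p=pickle.load(open(n+"0.pkl","rb")); W=cloud(p)
    print(n)
    for c,a,w in caps(p): print(c.round(1),a,w.round(4), ray(p,c,.063).round(4) )
p=pickle.load(open("top0.pkl","rb")); W=cloud(p)
print("bench",np.median(W[300:400,100:200,2]))
print("edge",ray(p,[375.2,270.2],.075),ray(p,[373,273],0))
print("tray",ray(p,[487.5,295.2],0.0))
# tray by rim heights; stand by base plate height
Z=W[...,2]
for nm,box,zr in [("tray",(430,225,550,360),(.012,.025)),("stand",(340,225,405,325),(.008,.016)),("blade",(340,225,405,325),(.06,.09)),("jar",(305,320,345,355),(.03,.08)),("beaker",(405,325,450,365),(.03,.09)),("obj",(310,175,340,205),(.03,.08)),("reagent",(258,165,295,208),(.1,.14))]:
    x0,y0,x1,y1=box; m=np.zeros(Z.shape,bool); m[y0:y1,x0:x1]=1; m&=(Z>zr[0])&(Z<zr[1])
    q=W[m]; 
    if len(q)<4: print(nm,len(q));continue
    r=cv2.minAreaRect(q[:,:2].astype(np.float32)*1000); print(nm,len(q),r,np.median(q[:,2]))
E
```

```text
top
[179.7 179.3] 571 [0.7593 0.4886 0.0444] [0.7694 0.4964 0.063 ]
[542.  164.3] 738 [ 0.8041 -0.4363  0.0554] [ 0.8254 -0.4606  0.063 ]
[276.3 190.9] 321 [0.7343 0.2383 0.0809] [0.7408 0.2404 0.063 ]
[ 22.4 230.1] 440 [0.6223 0.8819 0.0702] [0.6248 0.8876 0.063 ]
[252.5 233.5] 194 [0.624  0.2966 0.0632] [0.6245 0.2965 0.063 ]
[213.6 255.3] 204 [0.5665 0.3918 0.0635] [0.5661 0.3916 0.063 ]
[295.  258.4] 195 [0.5615 0.1858 0.0638] [0.5611 0.1858 0.063 ]
[160.2 272.3] 279 [0.5264 0.5229 0.0621] [0.5206 0.5224 0.063 ]
[257.4 283.6] 213 [0.495  0.2778 0.0633] [0.4958 0.2775 0.063 ]
[210.9 306.8] 222 [0.4363 0.3885 0.0634] [0.4369 0.3888 0.063 ]
[123.5 309.1] 235 [0.4282 0.6034 0.0634] [0.428  0.6032 0.063 ]
[301.5 309.6] 211 [0.4326 0.1653 0.0635] [0.4334 0.1659 0.063 ]
[ 18.4 380.4] 1728 [0.2623 0.8388 0.0618] [0.2568 0.8317 0.063 ]
side
[51.2 22.9] 2712 [ 2.1329 -0.1922  0.0701] [ 2.1528 -0.2073  0.063 ]
[466.   53.3] 1138 [ 0.7094 -0.8534  0.0699] [ 0.7221 -0.8952  0.063 ]
[367.7 104.3] 458 [ 0.8245 -0.4373  0.0476] [ 0.8243 -0.4359  0.063 ]
[605.3 123. ] 2088 [ 0.1969 -0.7376  0.073
[... 1113 characters left out ...]
, 85.18326568603516) 0.012599418262739026
blade 25 ((533.3821411132812, -9.751531600952148), (25.67093276977539, 3.531785011291504), 86.13081359863281) 0.07355272469869334
jar 333 ((375.76373291015625, 126.29438781738281), (80.17354583740234, 48.727664947509766), 70.85516357421875) 0.060252151974722334
beaker 314 ((358.33123779296875, -139.9317626953125), (60.38967514038086, 62.88274002075195), 0.8402315974235535) 0.06446081980046747
obj 191 ((751.2606811523438, 112.71794128417969), (38.39162826538086, 36.97356414794922), 36.88239288330078) 0.054930885639576044
reagent 118 ((750.96240234375, 242.11480712890625), (27.30018424987793, 26.816158294677734), 20.139925003051758) 0.11953100808683159
```

```bash
python3 - <<'E'
from h import *
from scipy.spatial.transform import Rotation as R
from rig import get_obs
o=get_obs(); M=R.from_quat(o["tool_rot"]).as_matrix(); print(M.round(3)); print("jaw yaw",np.arctan2(M[1,2],M[0,2]))
for n in ["top","side"]:
    p=pickle.load(open(n+"0.pkl","rb")); W=cloud(p); Z=W[...,2]
    print(n)
    for nm,xr,yr,zr in [("tray",(.35,.62),(-.43,-.19),(.011,.025)),("trayfloor",(.38,.6),(-.41,-.2),(.0035,.0075)),("stand",(.4,.66),(-.09,.06),(.009,.016)),("blade",(.4,.66),(-.09,.06),(.068,.09)),("jar",(.33,.42),(.08,.17),(.05,.08)),("beaker",(.3,.41),(-.2,-.08),(.066,.09))]:
        m=(p["depth"]>0)&(W[...,0]>xr[0])&(W[...,0]<xr[1])&(W[...,1]>yr[0])&(W[...,1]<yr[1])&(Z>zr[0])&(Z<zr[1])
        q=W[m]
        if len(q)<4: print(nm,len(q));continue
        r=cv2.minAreaRect(q[:,:2].astype(np.float32)*1000); print(nm,len(q),np.round(r[0],1),np.round(r[1],1),round(r[2],2),np.median(q[:,2]).round(4))
E
```

```text
[[-0.     0.932  0.362]
 [ 0.     0.362 -0.932]
 [-1.    -0.    -0.   ]]
jaw yaw -1.1999749484568323
top
tray 843 [ 494.2 -318.3] [193.1 250.7] 81.8 0.0171
trayfloor 3653 [ 490. -305.] [209.2 219.6] 89.94 0.0055
stand 2303 [533.6  -9.8] [ 90.3 209.9] 85.18 0.0126
blade 18 [533.4  -9.1] [24.3  3.5] 86.13 0.0749
jar 350 [390.7 128. ] [94.8 45.8] 40.37 0.0603
beaker 147 [ 358.3 -139.9] [60.4 62.9] 0.84 0.075
side
tray 528 [ 496.6 -317.9] [201.3 253.1] 82.22 0.0161
trayfloor 1897 [ 490.  -305.6] [218.6 208.5] 0.54 0.0054
stand 1822 [536.2  -8.7] [ 93.7 214.1] 84.59 0.0123
blade 22 [536.3 -10. ] [ 5.3 27.4] 1.42 0.0727
jar 374 [392.5 128. ] [91.7 48.4] 36.78 0.0592
beaker 190 [ 361.8 -138. ] [63.2 65. ] 1.01 0.0725
```

Emit:
step_arm(slide=[[0.17,0.475,0],[0.34,0.95,0],[0.34,0.95,0]], turn=[[0,0,-0.0175],[0,0,-0.0344],[0,0,-0.0344]], jaw=0.65, newtons=35)

```text
time: 0.8
position: [0.2614, -0.4798, 0.2217]
tool_rot: [0.461, 0.54, -0.457, 0.535]
ft_force: [-0.0, -0.2, 0.7]
grip_width: 0.0703
```

Emit:
step_arm(slide=[[0.17,0.475,0],[0.34,0.95,0]], turn=[[0,0,0],[0,0,0]])

```text
time: 1.0
position: [0.2945, -0.3937, 0.2228]
tool_rot: [0.46, 0.536, -0.461, 0.537]
ft_force: [0.5, 1.0, -0.7]
grip_width: 0.0592
```

Emit:
step_arm(slide=[[0.17,0.475,0],[0.34,0.95,0]], turn=[[0,0,0],[0,0,0]])

```text
time: 1.2
position: [0.3285, -0.2983, 0.2229]
tool_rot: [0.46, 0.537, -0.46, 0.538]
ft_force: [1.9, 0.5, 0.2]
grip_width: 0.0568
```

Emit:
step_arm(slide=[[0.17,0.475,0],[0.34,0.95,0]], turn=[[0,0,0],[0,0,0]])

```text
time: 1.4
position: [0.3624, -0.2041, 0.223]
tool_rot: [0.46, 0.536, -0.46, 0.538]
ft_force: [0.6, -0.5, 0.2]
grip_width: 0.0566
```

Emit:
step_arm(slide=[[0.17,0.475,0],[0.34,0.95,0]], turn=[[0,0,0],[0,0,0]])

```text
time: 1.6
position: [0.3963, -0.1097, 0.2231]
tool_rot: [0.46, 0.536, -0.46, 0.538]
ft_force: [1.6, -0.9, -0.1]
grip_width: 0.0566
```

Emit:
step_arm(slide=[[0.17,0.475,0],[0.34,0.95,0]], turn=[[0,0,0],[0,0,0]])

```text
time: 1.8
position: [0.4302, -0.0153, 0.2231]
tool_rot: [0.46, 0.537, -0.46, 0.538]
ft_force: [0.0, 0.1, 0.5]
grip_width: 0.0566
```

Emit:
step_arm(slide=[[0.17,0.475,0],[0.34,0.95,0]], turn=[[0,0,0],[0,0,0]])

```text
time: 2.0
position: [0.464, 0.0792, 0.223]
tool_rot: [0.46, 0.537, -0.459, 0.538]
ft_force: [0.5, -0.5, -0.3]
grip_width: 0.0563
```

Emit:
step_arm(slide=[[0.16,0.45,-0.1],[0.33,0.9,-0.3],[0.33,0.955,-0.7],[0.33,0.955,-1.0]], turn=[[0,0,0],[0,0,0],[0,0,0],[0,0,0]])

```text
time: 2.4
position: [0.4966, 0.175, 0.1212]
tool_rot: [0.459, 0.538, -0.458, 0.539]
ft_force: [-0.4, -0.1, -0.3]
grip_width: 0.0567
```

Emit:
step_arm(slide=[[0,0,-0.4],[0,0,-0.7],[0,0,-0.9],[0,0,-0.9]], turn=[[0,0,0],[0,0,0],[0,0,0],[0,0,0]])

```text
time: 2.8
position: [0.4945, 0.1725, 0.0301]
tool_rot: [0.458, 0.538, -0.461, 0.536]
ft_force: [-0.3, 0.3, 0.1]
grip_width: 0.0566
```

```bash
python3 - <<'E'
from h import *
from rig import get_obs, vision
from scipy.spatial.transform import Rotation as R
o=get_obs(); print(o["position"],o["joint_velocities"].round(3),o["q"].round(3))
M=R.from_quat(o["tool_rot"]).as_matrix();print(np.arctan2(M[1,2],M[0,2]))
p=vision.camera("side"); cv2.imwrite("pics/s1.png",p["image"][:,:,::-1]); print(get_obs()["position"])
cv2.imwrite("pics/s1c.png",cv2.resize(p["image"][200:380,200:440,::-1],None,fx=3,fy=3))
E
```

```text
[0.49448163 0.17252412 0.0300547 ] [-0.    -0.06  -0.02   0.001  0.03   0.002] [ 0.122  0.706  1.823 -0.     0.618  1.538]
-1.4156663618306748
[0.49552133 0.17267938 0.03153675]
```

View pics/s1c.png

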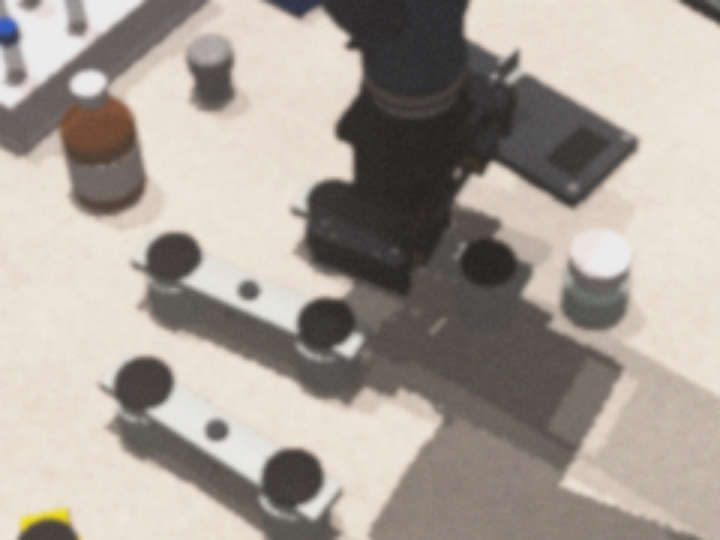

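Emit:
step_arm(slide=[[0.02,0.06,0],[0.02,0.06,0]], turn=[[0,0,0],[0,0,0]])

```text
time: 3.05
position: [0.4996, 0.1797, 0.034]
tool_rot: [0.461, 0.536, -0.459, 0.538]
ft_force: [-0.5, -0.1, -0.4]
grip_width: 0.0565
```

Emit:
step_arm(slide=[[0,0,0],[0,0,0],[0,0,0],[0,0,0],[0,0,0]], turn=[[0,0,0],[0,0,0],[0,0,0],[0,0,0],[0,0,0]], jaw=0.2, newtons=35)

```text
time: 3.55
position: [0.498, 0.1784, 0.033]
tool_rot: [0.46, 0.537, -0.46, 0.538]
ft_force: [-0.5, -3.4, 4.2]
grip_width: 0.0316
```

Emit:
step_arm(slide=[[0,0,0.2],[0,0,0.6],[0,0,1.0],[0,0,1.0]], turn=[[0,0,0],[0,0,0],[0,0,0],[0,0,0]])

```text
time: 3.95
position: [0.5008, 0.1797, 0.1364]
tool_rot: [0.463, 0.535, -0.457, 0.539]
ft_force: [1.0, -0.1, -4.6]
grip_width: 0.0317
```

Emit:
step_arm(slide=[[0.06,-0.3,0],[0.13,-0.6,0],[0.19,-0.94,0]], turn=[[0,0,-0.006],[0,0,-0.013],[0,0,-0.0191]])

```text
time: 4.25
position: [0.5152, 0.0847, 0.1307]
tool_rot: [0.491, 0.51, -0.492, 0.507]
ft_force: [0.3, -0.1, -4.5]
grip_width: 0.0319
```

Emit:
step_arm(slide=[[0.07,-0.34,0],[0.13,-0.66,0],[0.19,-0.94,0],[0.19,-0.94,0],[0.19,-0.94,0],[0.19,-0.94,0]], turn=[[0,0,-0.007],[0,0,-0.014],[0,0,-0.0191],[0,0,-0.0191],[0,0,-0.0191],[0,0,-0.0191]])

```text
time: 4.85
position: [0.5341, -0.0081, 0.1312]
tool_rot: [-0.52, -0.48, 0.521, -0.477]
ft_force: [-1.2, 0.5, -4.9]
grip_width: 0.032
```

```bash
cat > look.py <<'E'
from h import *
from rig import get_obs, vision
from scipy.spatial.transform import Rotation as R
import sys
tag=sys.argv[1]
o=get_obs();M=R.from_quat(o["tool_rot"]).as_matrix();print(o["time"],o["position"].round(4),"jawyaw",np.arctan2(M[1,2],M[0,2]).round(4),"f",o["ft_force"].round(2),"m",o["moment"].round(3),o["grip_width"])
for n in sys.argv[2:]:
    p=vision.camera(n); W=cloud(p); pickle.dump(p,open(f"{n}_{tag}.pkl","wb"))
    print(n)
    for c,a,w in caps(p,(.03,.3)):
        if .35<w[0]<.75 and -.45<w[1]<.42 and a<400: print(c.round(),a,w.round(4))
    c=(slice(190,340),slice(220,480)) if n=="side" else (slice(200,350),slice(190,550))
    if n=="side": c=(slice(140,350),slice(220,520))
    f=2.5 if n=="side" else 2.2
    cv2.imwrite(f"pics/{n}_{tag}.png",cv2.resize(p["image"][c][:,:,::-1],None,fx=f,fy=f,interpolation=cv2.INTER_CUBIC))
E
python3 look.py a side top
```

```text
4.85 [ 0.5341 -0.0081  0.1312] jawyaw -1.6557 f [-1.18  0.53 -4.86] m [ 0.027 -0.023 -0.037] 0.032019454593797486
side
[392. 206.] 177 [0.4684 0.0029 0.1616]
top
[277. 194.] 73 [0.7274 0.2368 0.071 ]
[253. 233.] 186 [0.625  0.2965 0.0636]
[214. 255.] 200 [0.5664 0.392  0.0639]
[211. 307.] 207 [0.4365 0.3892 0.0637]
```

View pics/side_a.png

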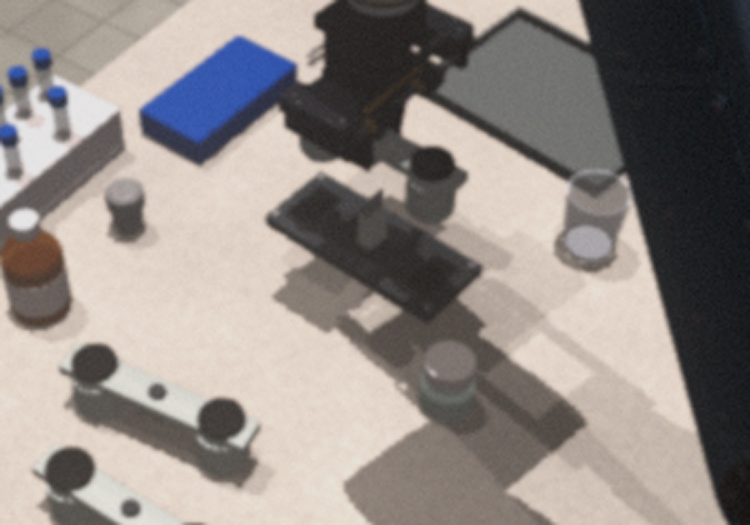

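View pics/top_a.png

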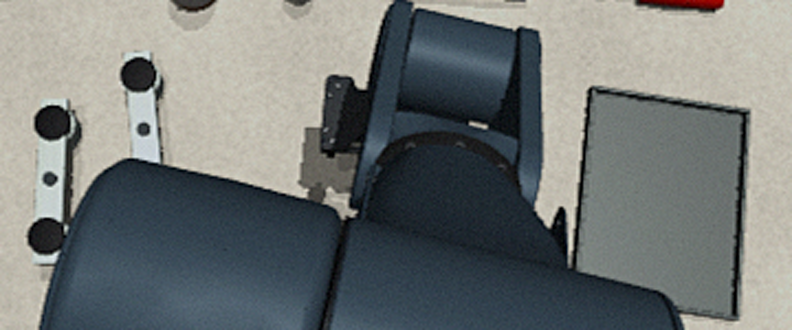

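Emit:
step_arm(slide=[[0.025,-0.02,-0.2],[0.025,-0.03,-0.4],[0.025,-0.03,-0.5],[0.025,-0.03,-0.58],[0.025,-0.03,-0.63],[0.025,-0.03,-0.65],[0.025,-0.03,-0.66]], turn=[[0,0,0],[0,0,0],[0,0,0],[0,0,0],[0,0,0],[0,0,0],[0,0,0]])

```text
time: 5.65
position: [0.5378, -0.0118, 0.067]
tool_rot: [-0.521, -0.479, 0.521, -0.478]
ft_force: [-2.5, 0.5, 2.7]
grip_width: 0.0318
```

```bash
python3 look.py b side
```

```text
5.65 [ 0.5378 -0.0118  0.067 ] jawyaw -1.6558 f [-2.54  0.45  2.7 ] m [0.19  0.539 0.   ] 0.03181745352349995
side
[371. 154.] 317 [0.5208 0.0169 0.2863]
[390. 224.] 164 [ 0.4721 -0.0006  0.0976]
```

View pics/side_b.png

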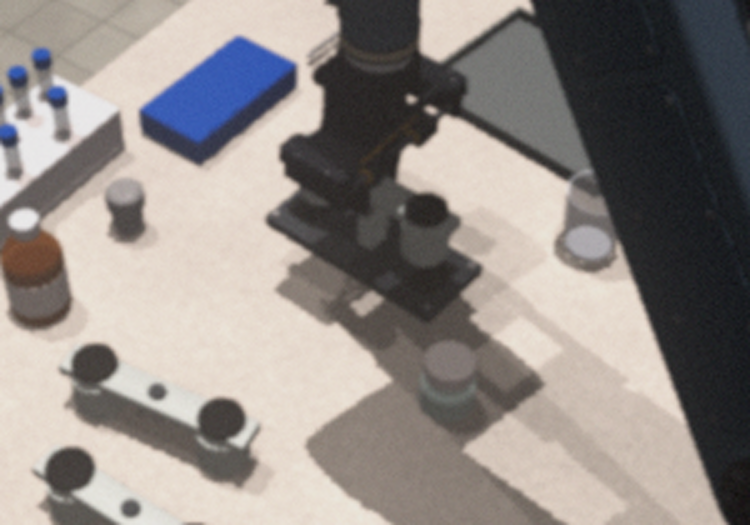

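Emit:
step_arm(slide=[[-0.02,0,0.0],[-0.025,0,0.0],[-0.025,0,0.0]], turn=[[0,0,0],[0,0,0],[0,0,0]])

```text
time: 6.0
position: [0.536, -0.0123, 0.0667]
tool_rot: [0.521, 0.478, -0.521, 0.479]
ft_force: [0.2, 0.2, -3.5]
grip_width: 0.0319
```

Emit:
step_arm(slide=[[0,0,-0.01],[0,0,-0.02],[0,0,-0.02]], turn=[[0,0,0],[0,0,0],[0,0,0]])

```text
time: 6.3
position: [0.5352, -0.012, 0.0646]
tool_rot: [-0.521, -0.479, 0.521, -0.478]
ft_force: [-1.8, 0.5, -0.7]
grip_width: 0.0317
```

Emit:
step_arm(slide=[[-0.01,0,0],[-0.01,0,0],[-0.01,0,0],[-0.01,0,0],[-0.01,0,0],[-0.01,0,0],[-0.01,0,0],[-0.01,0,0],[-0.01,0,0],[-0.01,0,0],[-0.01,0,0],[-0.01,0,0]], turn=[[0,0,0],[0,0,0],[0,0,0],[0,0,0],[0,0,0],[0,0,0],[0,0,0],[0,0,0],[0,0,0],[0,0,0],[0,0,0],[0,0,0]], jaw=0.65)

```text
time: 7.5
position: [0.5347, -0.0121, 0.0645]
tool_rot: [-0.521, -0.478, 0.521, -0.478]
ft_force: [-0.3, 0.1, -0.6]
grip_width: 0.0566
```

```bash
python3 look.py c side
```

```text
7.5 [ 0.5347 -0.0121  0.0645] jawyaw -1.6561 f [-0.27  0.15 -0.63] m [ 0.041  0.027 -0.004] 0.05663418176005627
side
[373. 155.] 337 [0.5179 0.0159 0.2848]
[391. 225.] 161 [ 0.4684 -0.0011  0.0943]
```

View pics/side_c.png

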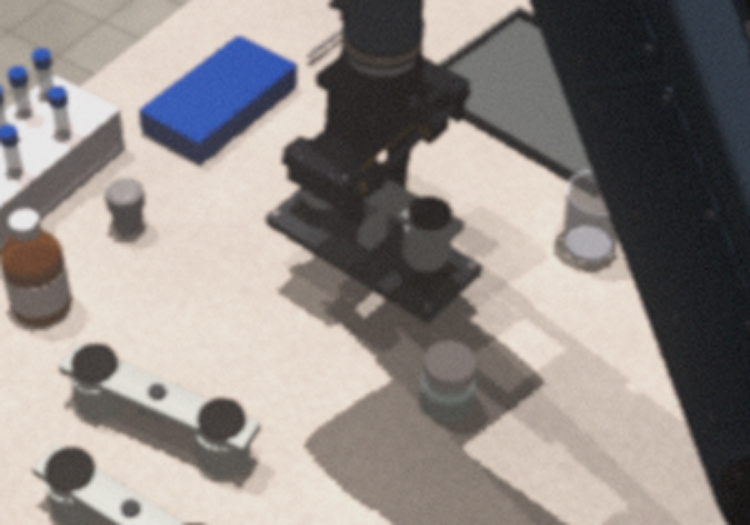

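Emit:
step_arm(slide=[[0,0,0.15],[0,0,0.5],[0,0,0.9],[0,0,0.9]], turn=[[0,0,0],[0,0,0],[0,0,0],[0,0,0]])

```text
time: 7.95
position: [0.5384, -0.0128, 0.1593]
tool_rot: [0.523, 0.475, -0.519, 0.481]
ft_force: [0.6, -0.2, 0.9]
grip_width: 0.0565
```

Emit:
step_arm(slide=[[0.03,0.33,0],[0.06,0.7,0],[0.08,1.0,0]], turn=[[0,0,0.01],[0,0,0.02],[0,0,0.0363]])

```text
time: 8.25
position: [0.5423, 0.0892, 0.1542]
tool_rot: [0.462, 0.535, -0.462, 0.535]
ft_force: [-0.2, -0.8, -0.6]
grip_width: 0.0563
```

Emit:
step_arm(slide=[[0.03,0.4,0],[0.06,0.8,0],[0.08,1.0,0]], turn=[[0,0,0.0],[0,0,0],[0,0,0]])

```text
time: 8.55
position: [0.5501, 0.1909, 0.1539]
tool_rot: [0.463, 0.535, -0.462, 0.535]
ft_force: [0.2, 0.1, 0.5]
grip_width: 0.0564
```

Emit:
step_arm(slide=[[0.03,0.4,0],[0.06,0.8,0],[0.09,1.0,0],[0.09,1.0,0],[0.09,1.0,0]], turn=[[0,0,0.0],[0,0,0],[0,0,0],[0,0,0],[0,0,0]])

```text
time: 9.05
position: [0.5589, 0.2877, 0.1537]
tool_rot: [0.462, 0.535, -0.463, 0.534]
ft_force: [-0.1, -0.9, 0.1]
grip_width: 0.0562
```

```bash
python3 look.py d side top
```

```text
9.05 [0.5589 0.2877 0.1537] jawyaw -1.4269 f [-0.15 -0.95  0.08] m [ 0.011 -0.033  0.005] 0.056243221803083505
side
[308. 308.] 160 [0.4967 0.2825 0.0627]
[250. 326.] 63 [0.5641 0.3897 0.063 ]
[298. 354.] 68 [0.4434 0.3825 0.0627]
top
[277. 195.] 106 [0.727  0.2396 0.0701]
[377. 242.] 205 [ 0.5972 -0.0172  0.0945]
[206. 243.] 75 [0.5485 0.3569 0.2674]
[373. 294.] 202 [ 0.4702 -0.0061  0.0953]
```

View pics/side_d.png

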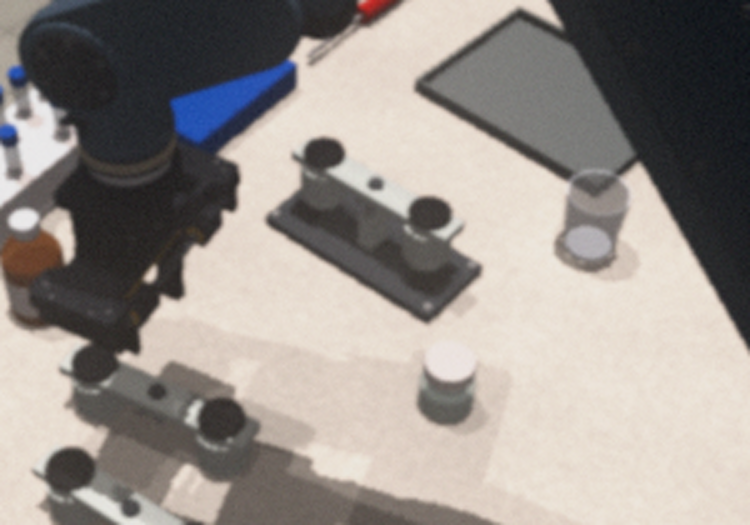

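View pics/top_d.png

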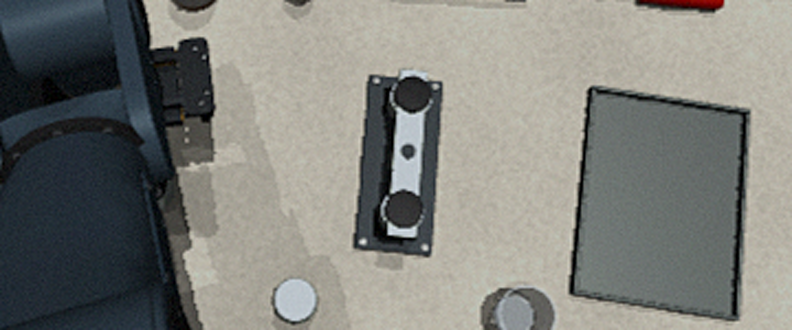

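The stand rotor is level: its caps are at z 0.0945 and 0.0953, and its yaw is square to the edge. It's the balanced one, so the other two go to the tray.

Emit:
step_arm(slide=[[0.01,0.02,-0.4],[0.01,0.02,-0.8],[0.01,0.02,-1.0]], turn=[[0,0,0],[0,0,0],[0,0,0]])

```text
time: 9.45
position: [0.5587, 0.2875, 0.0515]
tool_rot: [0.462, 0.535, -0.465, 0.533]
ft_force: [-0.5, -0.8, -0.8]
grip_width: 0.0564
```

Emit:
step_arm(slide=[[0,0,-0.12],[0,0,-0.21],[0,0,-0.21]], turn=[[0,0,0],[0,0,0],[0,0,0]])

```text
time: 9.75
position: [0.5606, 0.2892, 0.0331]
tool_rot: [0.463, 0.534, -0.464, 0.534]
ft_force: [-0.3, -0.1, 0.1]
grip_width: 0.0562
```

Emit:
step_arm(slide=[[0,0,0],[0,0,0],[0,0,0],[0,0,0],[0,0,0]], turn=[[0,0,0],[0,0,0],[0,0,0],[0,0,0],[0,0,0]], jaw=0.2, newtons=40)

```text
time: 10.25
position: [0.5613, 0.2895, 0.0345]
tool_rot: [0.463, 0.534, -0.463, 0.535]
ft_force: [-0.7, -2.8, 4.2]
grip_width: 0.0317
```

Emit:
step_arm(slide=[[0,0,0.2],[0,0,0.6],[0,0,1.0]], turn=[[0,0,0],[0,0,0],[0,0,0]])

```text
time: 10.55
position: [0.5585, 0.2896, 0.1322]
tool_rot: [0.462, 0.536, -0.465, 0.533]
ft_force: [1.8, -0.6, -4.7]
grip_width: 0.0321
```

Emit:
step_arm(slide=[[0,-0.1,0.3],[-0.05,-0.4,0.6],[-0.08,-0.7,0.7],[-0.1,-0.95,0.7]], turn=[[0,0,-0.01],[0,0,-0.02],[0,0,-0.03],[0,0,-0.0452]])

```text
time: 10.95
position: [0.5504, 0.1942, 0.2048]
tool_rot: [0.535, 0.462, -0.534, 0.463]
ft_force: [0.8, -0.7, -5.0]
grip_width: 0.0314
```

Emit:
step_arm(slide=[[-0.05,-0.4,0],[-0.1,-0.8,0],[-0.1,-1.0,0]], turn=[[0,0,0],[0,0,0],[0,0,0]])

```text
time: 11.25
position: [0.5381, 0.0926, 0.2022]
tool_rot: [-0.533, -0.464, 0.536, -0.462]
ft_force: [-0.8, 0.8, -4.8]
grip_width: 0.0317
```

Emit:
step_arm(slide=[[-0.05,-0.4,0],[-0.1,-0.8,0],[-0.1,-1.0,0]], turn=[[0,0,0],[0,0,0],[0,0,0]])

```text
time: 11.55
position: [0.5287, -0.0072, 0.2023]
tool_rot: [-0.534, -0.464, 0.535, -0.462]
ft_force: [-0.0, 0.9, -5.5]
grip_width: 0.0318
```

Emit:
step_arm(slide=[[-0.05,-0.4,0],[-0.1,-0.8,0],[-0.1,-1.0,0]], turn=[[0,0,0],[0,0,0],[0,0,0]])

```text
time: 11.85
position: [0.5192, -0.1073, 0.2024]
tool_rot: [-0.534, -0.464, 0.535, -0.462]
ft_force: [1.1, 0.6, -4.8]
grip_width: 0.0318
```

Emit:
step_arm(slide=[[-0.05,-0.4,0],[-0.1,-0.8,0],[-0.1,-1.0,0]], turn=[[0,0,0],[0,0,0],[0,0,0]])

```text
time: 12.15
position: [0.5095, -0.2075, 0.2024]
tool_rot: [-0.534, -0.463, 0.535, -0.462]
ft_force: [-0.5, 0.8, -4.9]
grip_width: 0.032
```

Emit:
step_arm(slide=[[-0.05,-0.4,0],[-0.1,-0.8,0],[-0.12,-1.0,0]], turn=[[0,0,0],[0,0,0],[0,0,0]])

```text
time: 12.45
position: [0.4979, -0.3079, 0.2024]
tool_rot: [-0.534, -0.463, 0.535, -0.463]
ft_force: [0.2, -0.5, -5.4]
grip_width: 0.0314
```

Emit:
step_arm(slide=[[-0.04,-0.3,0],[-0.08,-0.51,-0.1],[-0.08,-0.51,-0.4],[-0.08,-0.51,-0.8],[-0.08,-0.51,-1.0],[-0.08,-0.51,-1.0],[-0.08,-0.51,-1.0]], turn=[[0,0,0],[0,0,0],[0,0,0],[0,0,0],[0,0,0],[0,0,0],[0,0,0]])

```text
time: 13.15
position: [0.4906, -0.3555, 0.1028]
tool_rot: [0.534, 0.464, -0.534, 0.463]
ft_force: [-0.4, -0.2, -5.1]
grip_width: 0.0317
```

```bash
python3 look.py e side
```

```text
13.15 [ 0.4906 -0.3555  0.1028] jawyaw -1.7119 f [-0.4  -0.16 -5.13] m [-0.011  0.063 -0.033] 0.03174152248835461
side
[349. 201.] 104 [ 0.5979 -0.0123  0.0943]
[391. 225.] 138 [ 0.4684 -0.0008  0.095 ]
```

View pics/side_e.png

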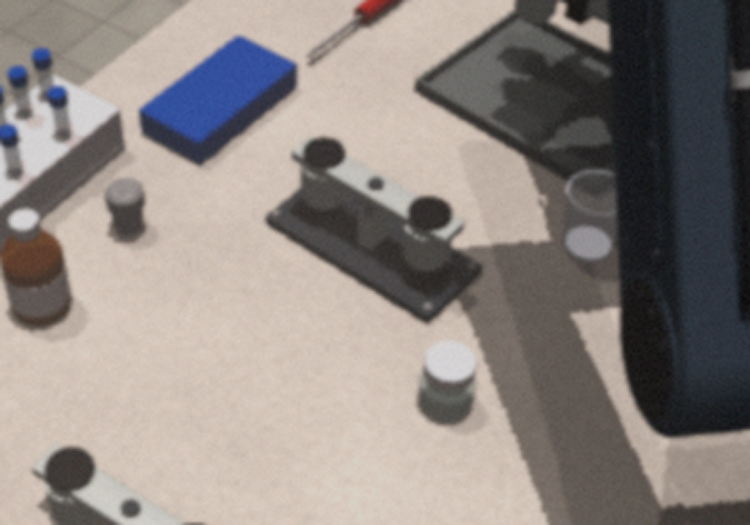

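Emit:
step_arm(slide=[[0,-0.04,-0.25],[0,-0.04,-0.45],[0,-0.04,-0.54],[0,-0.04,-0.58],[0,-0.04,-0.6],[0,-0.04,-0.62],[0,-0.04,-0.64],[0,-0.04,-0.64]], turn=[[0,0,0],[0,0,0],[0,0,0],[0,0,0],[0,0,0],[0,0,0],[0,0,0],[0,0,0]])

```text
time: 14.0
position: [0.4909, -0.3602, 0.0399]
tool_rot: [0.534, 0.463, -0.534, 0.464]
ft_force: [-0.4, 0.7, -5.0]
grip_width: 0.0318
```

Not in contact yet, so I'll go down a little at a time.

Emit:
step_arm(slide=[[0,0,-0.01],[0,0,-0.015],[0,0,-0.015]], turn=[[0,0,0],[0,0,0],[0,0,0]])

```text
time: 14.3
position: [0.4908, -0.3603, 0.0394]
tool_rot: [0.534, 0.463, -0.534, 0.464]
ft_force: [-1.1, 0.6, 5.6]
grip_width: 0.0318
```

Contact at z of about 0.039. Release and rise.

Emit:
step_arm(slide=[[0,0,0],[0,0,0],[0,0,0],[0,0,0]], turn=[[0,0,0],[0,0,0],[0,0,0],[0,0,0]], jaw=0.65)

```text
time: 14.7
position: [0.4909, -0.3603, 0.038]
tool_rot: [0.534, 0.463, -0.534, 0.464]
ft_force: [0.6, 0.2, 0.2]
grip_width: 0.0539
```

Emit:
step_arm(slide=[[0,0,0.2],[0,0,0.6],[0,0,1.0]], turn=[[0,0,0],[0,0,0],[0,0,0]])

```text
time: 15.0
position: [0.4902, -0.3596, 0.1381]
tool_rot: [-0.534, -0.464, 0.534, -0.463]
ft_force: [0.2, -0.5, -0.6]
grip_width: 0.0564
```

Emit:
step_arm(slide=[[0,0.3,0.2],[0,0.6,0.4],[0,0.97,0.5]], turn=[[0,0,0.0],[0,0,0.01],[0,0,0.026]])

```text
time: 15.3
position: [0.4917, -0.2637, 0.19]
tool_rot: [0.494, 0.504, -0.494, 0.508]
ft_force: [0.8, -0.3, 0.2]
grip_width: 0.0565
```

Emit:
step_arm(slide=[[0,0.4,0],[0,0.8,0],[0,1,0]], turn=[[0,0,0.0],[0,0,0],[0,0,0]])

```text
time: 15.6
position: [0.4897, -0.1597, 0.1881]
tool_rot: [0.494, 0.507, -0.494, 0.505]
ft_force: [1.0, 0.8, -1.0]
grip_width: 0.0567
```

Emit:
step_arm(slide=[[0,0.4,0],[0,0.8,0],[0,1,0]], turn=[[0,0,0.0],[0,0,0],[0,0,0]])

```text
time: 15.9
position: [0.4897, -0.0601, 0.1879]
tool_rot: [0.494, 0.507, -0.494, 0.505]
ft_force: [0.1, -0.5, 0.3]
grip_width: 0.0564
```

Emit:
step_arm(slide=[[0,0.4,0],[0,0.8,0],[0,1,0]], turn=[[0,0,0.0],[0,0,0],[0,0,0]])

```text
time: 16.2
position: [0.49, 0.0396, 0.188]
tool_rot: [0.494, 0.506, -0.494, 0.506]
ft_force: [-0.0, 0.4, 0.6]
grip_width: 0.0566
```

Emit:
step_arm(slide=[[0,0.4,0],[0,0.8,0],[0,1,0]], turn=[[0,0,0.0],[0,0,0],[0,0,0]])

```text
time: 16.5
position: [0.4903, 0.1396, 0.1881]
tool_rot: [0.494, 0.506, -0.494, 0.506]
ft_force: [0.8, 0.3, -0.1]
grip_width: 0.0567
```

Emit:
step_arm(slide=[[0,0.4,0],[0,0.8,0],[0,1,0]], turn=[[0,0,0.0],[0,0,0],[0,0,0]])

```text
time: 16.8
position: [0.4905, 0.2398, 0.1881]
tool_rot: [0.494, 0.506, -0.493, 0.506]
ft_force: [-0.1, 0.4, 0.3]
grip_width: 0.0564
```

Emit:
step_arm(slide=[[0.05,0.4,0],[0.1,0.8,0],[0.11,1,0]], turn=[[0,0,0.0],[0,0,0],[0,0,0]])

```text
time: 17.1
position: [0.5022, 0.3401, 0.1881]
tool_rot: [0.495, 0.506, -0.493, 0.506]
ft_force: [-0.6, -0.8, 0.1]
grip_width: 0.0566
```

```bash
python3 look.py f top side
```

```text
17.1 [0.5022 0.3401 0.1881] jawyaw -1.5467 f [-0.55 -0.79  0.11] m [0.005 0.063 0.029] 0.0566150464017499
top
[277. 195.] 113 [0.726  0.2397 0.068 ]
[377. 242.] 207 [ 0.5972 -0.0172  0.0948]
[234. 267.] 372 [0.499  0.2917 0.2824]
[516. 264.] 226 [ 0.5544 -0.3672  0.0683]
[179. 279.] 77 [0.4702 0.4006 0.2826]
[373. 294.] 210 [ 0.4701 -0.0061  0.0949]
side
[434. 145.] 76 [ 0.5539 -0.3627  0.0677]
[472. 166.] 100 [ 0.4264 -0.3441  0.0677]
[349. 201.] 113 [ 0.5979 -0.0117  0.0943]
[391. 225.] 77 [ 0.4707 -0.0023  0.0946]
[297. 359.] 273 [0.4373 0.3937 0.0628]
```

View pics/top_f.png

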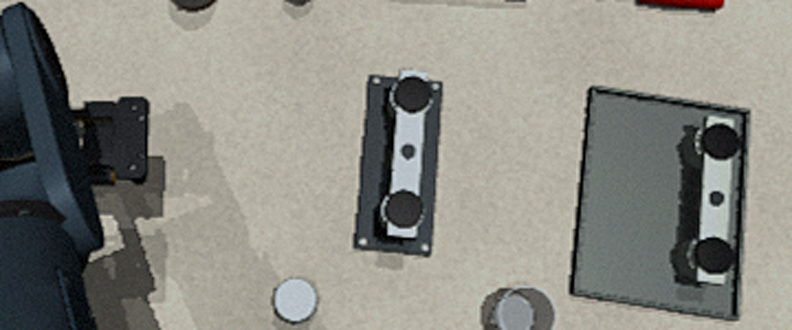

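The first reject stands flat in the tray, with both caps at z 0.068. Now the last rotor.

Emit:
step_arm(slide=[[0,0.3,0],[0,0.53,-0.1],[0,0.53,-0.5],[0,0.53,-0.9],[0,0.53,-1.0]], turn=[[0,0,0],[0,0,0],[0,0,0],[0,0,0],[0,0,0]])

```text
time: 17.7
position: [0.4983, 0.3871, 0.0836]
tool_rot: [0.491, 0.506, -0.498, 0.504]
ft_force: [-0.7, 0.2, -0.1]
grip_width: 0.0564
```

Emit:
step_arm(slide=[[0,0,-0.3],[0,0,-0.55],[0,0,-0.55],[0,0,-0.55]], turn=[[0,0,0],[0,0,0],[0,0,0],[0,0,0]])

```text
time: 18.1
position: [0.5023, 0.3895, 0.0339]
tool_rot: [0.495, 0.505, -0.494, 0.505]
ft_force: [0.2, 0.4, 0.0]
grip_width: 0.0568
```

Emit:
step_arm(slide=[[0,0.03,0],[0,0.03,0]], turn=[[0,0,0],[0,0,0]])

```text
time: 18.3
position: [0.503, 0.3939, 0.0351]
tool_rot: [0.496, 0.505, -0.493, 0.506]
ft_force: [0.4, 0.0, -0.1]
grip_width: 0.0564
```

Emit:
step_arm(slide=[[0,0,0],[0,0,0],[0,0,0],[0,0,0],[0,0,0]], turn=[[0,0,0],[0,0,0],[0,0,0],[0,0,0],[0,0,0]], jaw=0.2)

```text
time: 18.8
position: [0.5016, 0.3927, 0.0331]
tool_rot: [0.494, 0.505, -0.495, 0.506]
ft_force: [-0.8, -1.3, 1.8]
grip_width: 0.0314
```

Emit:
step_arm(slide=[[0,0,0.2],[0,0,0.6],[0,0,1.0]], turn=[[0,0,0],[0,0,0],[0,0,0]])

```text
time: 19.1
position: [0.5001, 0.3921, 0.1318]
tool_rot: [0.493, 0.506, -0.496, 0.505]
ft_force: [0.0, -0.5, -3.5]
grip_width: 0.0316
```

Emit:
step_arm(slide=[[0,-0.1,0.3],[0,-0.4,0.6],[0,-0.7,0.7],[0,-1.0,0.7]], turn=[[0,0,-0.01],[0,0,-0.018],[0,0,-0.026],[0,0,-0.026]])

```text
time: 19.5
position: [0.5022, 0.2924, 0.2045]
tool_rot: [0.535, 0.463, -0.533, 0.464]
ft_force: [1.3, 0.3, -4.9]
grip_width: 0.0316
```

Emit:
step_arm(slide=[[0,-0.4,0],[0,-0.8,0],[0,-1,0]], turn=[[0,0,0.0],[0,0,0],[0,0,0]])

```text
time: 19.8
position: [0.5002, 0.19, 0.202]
tool_rot: [-0.533, -0.463, 0.536, -0.463]
ft_force: [-0.2, 0.3, -4.7]
grip_width: 0.032
```

Emit:
step_arm(slide=[[0,-0.4,0],[0,-0.8,0],[0,-1,0]], turn=[[0,0,0.0],[0,0,0],[0,0,0]])

```text
time: 20.1
position: [0.5006, 0.0903, 0.2021]
tool_rot: [-0.534, -0.463, 0.535, -0.463]
ft_force: [-0.6, 0.1, -4.0]
grip_width: 0.0318
```

Emit:
step_arm(slide=[[0,-0.4,0],[0,-0.8,0],[0,-1,0]], turn=[[0,0,0.0],[0,0,0],[0,0,0]])

```text
time: 20.4
position: [0.5011, -0.0097, 0.2023]
tool_rot: [-0.534, -0.463, 0.535, -0.463]
ft_force: [0.3, 0.5, -5.0]
grip_width: 0.0317
```

Emit:
step_arm(slide=[[0,-0.4,0],[0,-0.8,0],[0,-1,0]], turn=[[0,0,0.0],[0,0,0],[0,0,0]])

```text
time: 20.7
position: [0.5014, -0.1099, 0.2023]
tool_rot: [-0.534, -0.463, 0.535, -0.463]
ft_force: [0.8, -0.1, -4.1]
grip_width: 0.0314
```

Emit:
step_arm(slide=[[0,-0.4,0],[0,-0.8,0],[0,-1,0]], turn=[[0,0,0.0],[0,0,0],[0,0,0]])

```text
time: 21.0
position: [0.5015, -0.2103, 0.2023]
tool_rot: [-0.534, -0.463, 0.535, -0.463]
ft_force: [0.1, 0.8, -4.0]
grip_width: 0.0314
```

Emit:
step_arm(slide=[[0,-0.4,0],[0,-0.67,0],[0,-0.67,-0.3],[0,-0.67,-0.7],[0,-0.67,-1.0],[0,-0.67,-1.0],[0,-0.67,-1.0]], turn=[[0,0,0.0],[0,0,0],[0,0,0],[0,0,0],[0,0,0],[0,0,0],[0,0,0]])

```text
time: 21.7
position: [0.5013, -0.2737, 0.1024]
tool_rot: [-0.534, -0.464, 0.534, -0.463]
ft_force: [1.3, -0.7, -4.1]
grip_width: 0.0317
```

```bash
python3 look.py g
```

```text
21.7 [ 0.5013 -0.2737  0.1024] jawyaw -1.7121 f [ 1.27 -0.7  -4.14] m [ 0.01  -0.067 -0.031] 0.03165702490990375
```

Emit:
step_arm(slide=[[0,0,-0.25],[0,0,-0.45],[0,0,-0.54],[0,0,-0.58],[0,0,-0.6],[0,0,-0.62],[0,0,-0.635],[0,0,-0.635]], turn=[[0,0,0],[0,0,0],[0,0,0],[0,0,0],[0,0,0],[0,0,0],[0,0,0],[0,0,0]])

```text
time: 22.5
position: [0.5019, -0.2742, 0.0399]
tool_rot: [0.534, 0.463, -0.534, 0.464]
ft_force: [0.5, -0.4, -4.3]
grip_width: 0.0317
```

Emit:
step_arm(slide=[[0,0,-0.01],[0,0,-0.015],[0,0,-0.015]], turn=[[0,0,0],[0,0,0],[0,0,0]])

```text
time: 22.8
position: [0.5018, -0.2742, 0.0382]
tool_rot: [0.534, 0.463, -0.534, 0.464]
ft_force: [-0.2, -0.5, -3.0]
grip_width: 0.0319
```

Emit:
step_arm(slide=[[0,0,-0.006],[0,0,-0.006]], turn=[[0,0,0],[0,0,0]])

```text
time: 23.0
position: [0.5018, -0.2742, 0.0381]
tool_rot: [0.534, 0.463, -0.534, 0.464]
ft_force: [-0.9, 0.5, 3.5]
grip_width: 0.0314
```

Emit:
step_arm(slide=[[0,0,0],[0,0,0],[0,0,0],[0,0,0]], turn=[[0,0,0],[0,0,0],[0,0,0],[0,0,0]], jaw=0.6)

```text
time: 23.4
position: [0.5018, -0.2742, 0.0374]
tool_rot: [0.534, 0.463, -0.534, 0.464]
ft_force: [-0.6, 0.3, -1.1]
grip_width: 0.0502
```

Emit:
step_arm(slide=[[0,0,0.2],[0,0,0.6],[0,0,1.0]], turn=[[0,0,0],[0,0,0],[0,0,0]])

```text
time: 23.7
position: [0.5011, -0.2736, 0.1376]
tool_rot: [-0.534, -0.464, 0.534, -0.463]
ft_force: [0.7, -0.9, -0.3]
grip_width: 0.0521
```

Emit:
step_arm(slide=[[0,0,0.4],[-0.2,-0.4,0.8],[-0.3,-0.8,0.8],[-0.3,-1.0,0.8]], turn=[[0,0,0],[0,0,0],[0,0,0],[0,0,0]])

```text
time: 24.1
position: [0.4714, -0.3785, 0.2204]
tool_rot: [-0.534, -0.46, 0.535, -0.465]
ft_force: [1.4, 0.5, -0.8]
grip_width: 0.0523
```

Emit:
step_arm(slide=[[-0.2,-0.4,0],[-0.3,-0.8,0],[-0.4,-1,0]], turn=[[0,0,0],[0,0,0],[0,0,0]])

```text
time: 24.4
position: [0.4308, -0.4777, 0.2175]
tool_rot: [-0.534, -0.462, 0.535, -0.464]
ft_force: [-0.1, 0.3, 0.7]
grip_width: 0.0527
```

Emit:
step_arm(slide=[[-0.2,-0.4,0],[-0.4,-0.8,0],[-0.6,-1,0]], turn=[[0,0,0],[0,0,0],[0,0,0]])

```text
time: 24.7
position: [0.3704, -0.5775, 0.2171]
tool_rot: [-0.534, -0.462, 0.535, -0.464]
ft_force: [0.1, 0.8, 0.8]
grip_width: 0.0527
```

Emit:
step_arm(slide=[[-0.2,-0.1,0],[-0.6,-0.2,0],[-0.8,-0.3,0],[-0.8,-0.3,0],[-0.8,-0.3,0]], turn=[[0,0,0],[0,0,0],[0,0,0],[0,0,0],[0,0,0]])

```text
time: 25.2
position: [0.2915, -0.604, 0.2172]
tool_rot: [0.535, 0.463, -0.534, 0.463]
ft_force: [-0.0, -0.0, 0.4]
grip_width: 0.0522
```

```bash
python3 look.py h top side; python3 -c "
import pickle,cv2
cv2.imwrite('pics/tfull.png',pickle.load(open('top_h.pkl','rb'))['image'][:,:,::-1])"
```

```text
25.2 [ 0.2915 -0.604   0.2172] jawyaw -1.7134 f [-0.03 -0.01  0.38] m [ 0.058 -0.03  -0.014] 0.052244786837482945
top
[276. 191.] 325 [0.7345 0.2384 0.0808]
[377. 242.] 209 [ 0.5973 -0.0172  0.0949]
[373. 294.] 220 [ 0.4692 -0.0062  0.0952]
side
[434. 146.] 97 [ 0.553  -0.3621  0.067 ]
[415. 159.] 118 [ 0.5656 -0.2779  0.0677]
[471. 170.] 203 [ 0.4245 -0.3365  0.0637]
[453. 184.] 225 [ 0.4366 -0.2523  0.0658]
[349. 201.] 133 [ 0.5984 -0.0113  0.094 ]
[391. 225.] 151 [ 0.4691 -0.001   0.0944]
```

View pics/tfull.png

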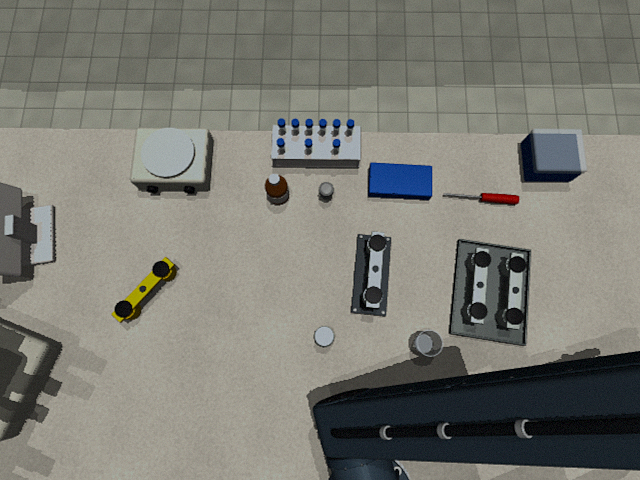

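View pics/side_h.png

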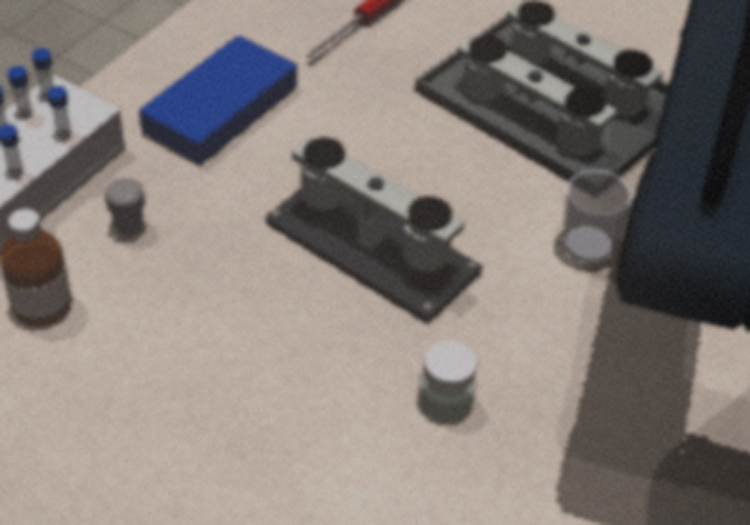

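The top view shows the level rotor on the stand at (375,268) and the two rejects standing side by side in the tray at (480,285) and (515,290). The other things on the bench haven't moved, so I'll hand it in.

```bash
python3 -c "
from rig import hand_in
print(hand_in())"
```

```text
the job is handed in; nothing more can be done
None
```

The balanced rotor is on the knife edge and the other two are in the reject tray. I handed the job in at about 25 s of the 72 s allowed.

- **Balanced rotor:** the first one I tried, the one nearest the stand, stayed level. In the last top picture both its caps were 95 mm above the bench (94 mm would be exactly level), and its bar was square across the edge.
- **Rejects:** I did not try these two on the stand, because only one rotor could be balanced and it was already found. While I carried them, the wrist moment was about ±0.065 N m, opposite in sign for the two, against about −0.02 for the balanced one. I lowered each to contact with the tray floor before letting go.
- **Last look:** both rejects stand on the tray floor side by side. The other things on the bench look unmoved, and the gripper was well clear.

**Checks that disagreed:**
- The two cameras differed by up to about 5 mm in position, so I used the average of the two.
- The near caps of the tray rotors measured 64 and 66 mm high in the last side view, against the expected 68 mm; their far caps read 67 to 68 mm. I put this down to edge pixels, because the first reject had measured 68 mm at both caps earlier and both look level in the picture.

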